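# Tip the loose fittings into the tote's orange corner

## Task

Pick up the blue tote by its black handle, lift it clear of the bench and tip it towards its orange corner until all three loose fittings inside have slid into that corner, against each other or the walls, so that they can be counted at a glance. Finish while holding the tote motionless in the air, tilted down towards the orange corner by about 25 to 50 degrees, with even its lowest point more than 5 cm above the bench. Spill nothing and leave the other things on the bench alone.

Things in the scene. Friction and masses are not known exactly. Their poses are not given: they have to be found in the camera images.
- tote: blue open tote, 160 (x) by 120 (y) mm, walls 36 high and 3 thick, floor 3 thick, about 0.28 kg, rigid bail handle on uprights at the middle of its long walls. Origin: centre of the underside, z up. Inside it is smooth: the parts begin to slide at a slope of about 15 degrees (friction about 0.25 on floor and walls)
- tote_grip (a point): centre of the handle, a straight black bar along the tote's y above its middle, 16 x 16 mm in section, 124 mm long with open space below it; 100 mm above the tote's underside; axes as the tote's. The handle does not fold
- tote_corner (a point): the inner floor corner of the tote's orange corner, at (-77, -57, 3) mm in the tote's axes; the corner's floor patch (50 x 50 mm) and wall ends are orange, all else of the tote is blue
- tote_foot (a point): the outer underside corner of the tote at its orange corner, at (-80, -60, 0) mm in the tote's axes: the tote's lowest point when it is tipped towards that corner
- hexcap_mid (a point): white nylon hexagonal cap, 26 x 29 mm, 9 mm high, 12 g, loose in the tote; point on its vertical axis 4 mm above its underside
- hexjig_mid (a point): tan hexagonal disc with six small holes, 27 x 31 mm, 6 mm high, 12 g, loose in the tote; point on its vertical axis 4 mm above its underside
- relay_mid (a point): small black block (a relay), 11 x 26 mm, 9 mm high, 12 g, loose in the tote; point on its vertical axis 4 mm above its underside
- multimeter: yellow and black multimeter, 150 x 78 x 46 mm, loose on the bench, not part of the job; origin at the centre of its underside
- tape_0: roll of blue tape lying flat, 68 mm across, 19 mm high, loose on the bench, not part of the job; origin at the centre of its underside
- side_cutters: side cutters with red handles, 58 x 140 x 13 mm, loose on the bench, not part of the job; origin at the centre of its underside
- driver_yellow: screwdriver with a yellow handle, 26 x 190 x 25 mm, loose on the bench, not part of the job; origin at the centre of its underside
- clear_tray_1: thin clear blister tray, 44 x 122 x 23 mm, loose on the bench, not part of the job; origin at the centre of its underside

How it is judged:
At the end, for the whole second after the job is handed in: All three parts within 80 mm of the inner orange corner; tote held still (under 3 cm/s) by the fingers, tilted 0.40 to 0.90 rad, both its sides sloping down to the orange corner by over 0.15 rad, its lowest corner over 5 cm above the bench (distance between each of hexcap_mid, hexjig_mid, relay_mid and tote_corner below 0.08 m and linear speed of tote below 0.03 m/s and height (world z) of tote_foot above 0.05 m and angle between tote_grip's own z axis and vertical between 0.4 and 0.9 rad and angle between tote_grip's own x axis and vertical below 1.42 rad and angle between tote_grip's own y axis and vertical below 1.42 rad and contact force between tote and the fingers above 1 N); the arm keeps its last pose, push and grip.
It fails at once if a part leaves the tote (distance between any of hexcap_mid, hexjig_mid, relay_mid and tote_grip above 0.165 m).
It fails at once if another thing on the bench is moved by more than 3 cm (distance of any of multimeter, tape_0, side_cutters, driver_yellow, clear_tray_1 from where it was at the start of the episode above 0.03 m).
It also fails if it takes over 40 s, if anything falls off the work surface, if the arm or the gripper's body presses on something with over 40 N, if the wrist force passes 120 N, or if a joint passes its speed limit or range.

## Robot

A 6-joint arm with a two-finger parallel gripper is mounted at the origin on a cart in front of the work surface, level with it; the furniture and walls round the work are solid. World frame = base frame: x ahead of the robot, y to its left, z up, the work surface at z = 0. Lengths are in m, angles in rad, forces in N, time in s.
With the tool pointing down it reaches from about 0.375 to 0.9 m from the base axis. Payload 3.1 kg.
Tool frame: the origin (TCP) lies between the finger pads; the fingertips stand 8 mm ahead of it and the grasp point (between the pads) lies 11 mm behind it; z points along the fingers, y is the line along which they close (so a half turn about z gives the same grasp; the last joint's range is limited). The gripper opens to 87 mm and grips with 3 to 60 N. Pads are 19 mm wide; open, the fingers measure 117 mm over their backs; the gripper's body (75 mm by 190 mm) begins 51 mm behind the grasp point.
Start: joints at [1.03, 0.527, 1.433, -0, 1.181, -0.178], TCP at [0.222, 0.584, 0.231] pointing down, gripper open.
Joint ranges: [-3.08, 3.08], [-0.75, 2.2], [0.22, 2.44], [-1.43, 4.57], [0, 2.65], [-2.85, 2.85]. Speed limits (rad/s): [2.79, 2.79, 3.14, 3.14, 3.14, 3.14].

## Interface

Orientations are given as a unit quaternion [x, y, z, w].
In Python, from rig import robot, vision, job gives the robot as it stands.
- The arm moves only by the shell command python3 -m handwheel 'ROWS' [OPENING] [FORCE]. ROWS is JSON, a list of rows, each a list of 4 numbers: the shift along the tool's x, y, z as a fraction of full scale, then the turn about the tool's z as a fraction of full scale. A call has 1 to 20 rows; each row is the pose to reach, as a shift and turn from the pose commanded when the call began, along the tool's axes at that moment, turning the shorter way round; what a row does not reach only later rows make up. Full scale, the value 1, is 300 mm for a shift and 2 pi rad for a turn. A row lasts 1/12 s, in which the tool goes at most 41.7 mm and 7.16 degrees, less where a joint would pass 70% of its speed; a pose out of reach is approached as far as the arm can. A call with a number of a shift or a turn outside -1 to 1 is refused whole. A call with a gripper value outside its range is refused whole. OPENING is the opening in per cent of the stroke, from 0 (shut) to 100 (fully open), set as the call begins (- or left out, the last holds). The fingers move at their own pace and stop on an object; FORCE is the grip in N (left out, the last holds). Time passes only in rows, so rows that repeat a pose let the fingers close. It gives the time, the measured TCP pose, the force, the opening and the grip force at its end, in the units of the state.
- robot.get_obs(): the state, without advancing time (a new reading comes with each control period).
- vision.camera(name): name is "scene" or "top" or "wrist"; returns a dict with "frame" (480x640x3 uint8, red, green, blue), "K" (3x3 intrinsics, pixels), "cam_to_world" (4x4, takes a point from camera to world coordinates); the wrist camera has in their place "hand_eye" (4x4, takes a point from camera to tool coordinates, whose origin is the TCP and whose axes are the flange's). Camera axes: x right, y down, z forward; pixel columns grow to the right and rows downward; lengths in m; the calibration is good to about 2 mm. A picture is of the moment at which its call begins: read the wrist's pose just before it. There is no depth.
- job.hand_in(): hands the job in; it is judged then, once.
Trained networks look in the newest picture that a camera, given by its name, has taken for a name from the list of things; names that differ only in an ending like _2 or _b are one class to them, and where a whole thing is asked for, a point or a joint stands for the part that bears it (a point fixed in the world has none). Each returns a list of dicts, best first, with "conf" (0 to 1); they miss things now and then, are a little off and sometimes report something else, mostly with a low value. They report only what shows in the picture. A call takes as long as a camera call.
- vision.look_for(camera, label): "point" ([row, column] in pixels, amid what is visible of it).
- vision.outline_of(camera, label): "mask" (480x640 bool, what is visible of it) and "point" ([row, column] in pixels, amid what is visible of it).
The state is a dict: "time": time; "q": joint angles; "joint_velocities": joint speeds; "joint_torque": joint torques, N m; "position": TCP position; "tool_rot": TCP orientation; "ft_force": force on the tool from outside, world axes, zero at the start; "moment": the same for the moment, N m; "grip_width": finger opening in m; "grip_force": force on a finger pad.
Only numpy, scipy, OpenCV 4.12 (cv2) and the standard library are available. Lean on these libraries where they do the work, as an engineer would, in place of code of your own. Each camera call takes 0.05 s, during which the arm holds its last target. There are 200 camera calls.

## Working session

There is one attempt and no reset: what is moved stays moved. The work goes in short steps, Python scripts to look and compute and a shell command to move; the robot and the scene stay as the last step left them, time stands still between calls to the robot, and variables do not carry over. Pictures are saved under pics/ and viewed, at most 12 in all, crops included, and the job is handed in when it is done.

```bash
mkdir -p pics; ls; cat > h.py <<'E'
import numpy as np, cv2
from rig import robot, vision, job
from scipy.spatial.transform import Rotation as R
def pix2z(c,p,z):
    K=c["K"];T=c["cam_to_world"]
    d=T[:3,:3]@np.linalg.inv(K)@[p[1],p[0],1.]
    return T[:3,3]+d*(z-T[2,3])/d[2]
def snap(n,f):
    c=vision.camera(n); cv2.imwrite('pics/'+f,c["frame"][...,::-1]); return c
E
python3 - <<'E'
from h import *
o=robot.get_obs(); print(o['position'],o['tool_rot'],R.from_quat(o['tool_rot']).as_matrix().round(3))
for n in("top","scene"):
    c=snap(n,n+'0.png')
    print(n,c['cam_to_world'].round(3).tolist())
    for l,z in(("tote",.03),("tote_grip",.1),("tote_corner",.003),("hexcap_mid",.007),("hexjig_mid",.007),("relay_mid",.007),("multimeter",.03),("tape_0",.01),("side_cutters",.01),("driver_yellow",.01),("clear_tray_1",.01)):
        for d in vision.look_for(n,l)[:2]: print(l,np.round(d['point']),round(d['conf'],2),pix2z(c,d['point'],z).round(3))
E
```

```text
pics
[0.22139397 0.58369499 0.22956331] [ 1.80410948e-01  9.83590715e-01 -1.02417556e-03 -3.83242234e-04] [[-0.935  0.355 -0.001]
 [ 0.355  0.935 -0.002]
 [ 0.    -0.002 -1.   ]]
top [[0.02, -0.992, 0.122, 0.445], [-0.999, -0.016, 0.029, 0.265], [-0.026, -0.122, -0.992, 1.123], [0.0, 0.0, 0.0, 1.0]]
tote [252. 420.] 0.9 [0.549 0.074 0.03 ]
tote_grip [246. 422.] 0.67 [0.554 0.082 0.1  ]
tote_corner [250. 420.] 0.81 [0.557 0.069 0.003]
hexcap_mid [228. 406.] 0.56 [0.604 0.1   0.007]
hexjig_mid [221. 215.] 0.58 [0.614 0.524 0.007]
hexjig_mid [226. 434.] 0.42 [0.609 0.04  0.007]
relay_mid [218. 215.] 0.29 [0.62  0.524 0.007]
relay_mid [246. 418.] 0.22 [0.564 0.074 0.007]
multimeter [220. 216.] 0.79 [0.613 0.516 0.03 ]
multimeter [249. 424.] 0.7 [0.556 0.066 0.03 ]
tape_0 [215. 271.] 0.79 [0.628 0.399 0.01 ]
side_cutters [296. 233.] 0.83 [0.449 0.477 0.01 ]
clear_tray_1 [305. 238.] 0.72 [0.428 0.465 0.01 ]
clear_tray_1 [174. 419.] 0.62 [0.724 0.072 0.01 ]
scene [[0.859, -0.379, 0.344, 0.213], [-0.512, -0.622, 0.592, -0.364], [-0.01, -0.685, -0.729, 0.903], [0.0, 0.0, 0.0, 1.0]]
tote [324. 360.] 0.61 [0.559 0.077 0.03 ]
tote_grip [327. 360.] 0.95 [0.526 0.037 0.1  ]
tote_corner [330. 359.] 0.71 [0.56  0.081 0.003]
hexcap_mid [327. 357.] 0.7 [0.559 0.088 0.007]
hexcap_mid [274. 248.] 0.67 [0.422 0.339 0.007]
hexjig_mid [336. 387.] 0.52 [0.6   0.037 0.007]
relay_mid [199. 284.] 0.64 [0.611 0.523 0.007]
relay_mid [320. 361.] 0.6 [0.575 0.097 0.007]
multimeter [200. 286.] 0.77 [0.604 0.494 0.03 ]
multimeter [312. 379.] 0.49 [0.61  0.083 0.03 ]
tape_0 [225. 309.] 0.66 [0.62  0.401 0.01 ]
side_cutters [232. 236.] 0.91 [0.451 0.472 0.01 ]
driver_yellow [276. 246.] 0.62 [0.413 0.334 0.01 ]
clear_tray_1 [296. 425.] 0.56 [0.73  0.074 0.01 ]
```

```bash
python3 - <<'E'
import cv2,numpy as np
a=cv2.imread('pics/top0.png');b=cv2.imread('pics/scene0.png')
c=cv2.resize(a[140:340,330:530],(400,400),interpolation=2); d=cv2.resize(b[230:430,260:460],(400,400),interpolation=2)
e=cv2.resize(a[:,80:560],(400,400))[100:300]; f=cv2.resize(b[:,80:560],(400,400))[100:300]
cv2.imwrite('pics/mix.png',np.vstack([np.hstack([c,d]),np.hstack([e,f])]))
E
```

```text
(no output)
```

View pics/mix.png

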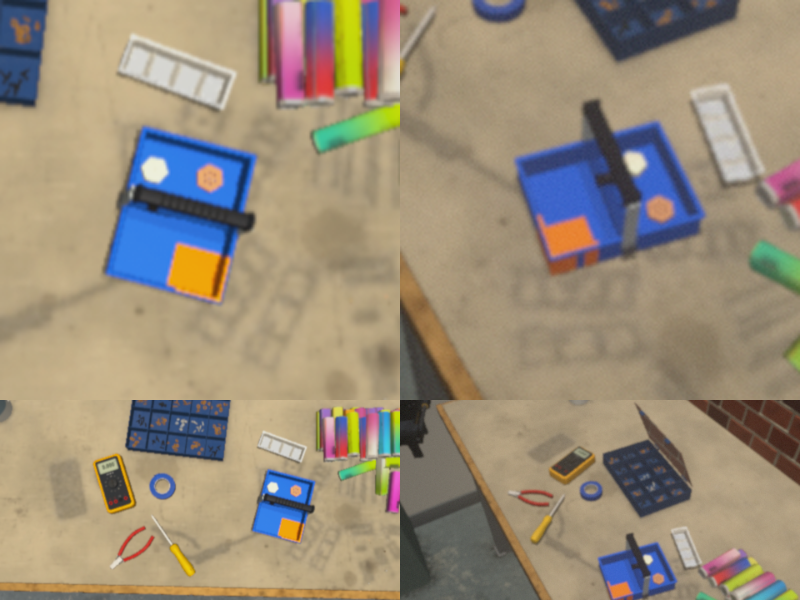

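```bash
python3 -m handwheel '[[0,0,-1,0],[0,0,-1,0],[0,0,-1,0],[0,0,-1,0],[0,0,-1,0],[0,0,-1,0],[0,0.5,-1,0],[0,1,-1,0],[0,1,-1,0],[0,1,-1,0],[0,1,-1,0],[0,1,-1,0],[0,1,-1,0],[0,1,-1,0]]' 100; python3 -c "
from h import *
o=robot.get_obs();print(o['time'],o['q'],o['position'],R.from_quat(o['tool_rot']).as_matrix().round(3))"
```

```text
time: 2.37
position: [0.2973, 0.7829, 0.4833]
tool_rot: [0.18, 0.984, 0.013, 0.002]
ft_force: [-0.3, -0.1, 1.3]
grip_width: 0.0871
grip_force: 0.0
2.3667 [ 1.07360651  0.81377835  0.21930228  0.00432563  2.08293951 -0.13222082] [0.29726953 0.78287827 0.48327119] [[-0.935  0.355  0.009]
 [ 0.355  0.935  0.024]
 [ 0.     0.026 -1.   ]]
```

```bash
python3 -m handwheel '[[0,1,0,0],[0,1,0,0],[0,1,0,0],[0,1,0,0],[0,1,0,0],[0,1,0,0]]' 100; python3 -c "
from h import *
o=robot.get_obs();print(o['time'],o['q'],o['position'],R.from_quat(o['tool_rot']).as_matrix().round(3))"
```

```text
time: 2.87
position: [0.3142, 0.8275, 0.4159]
tool_rot: [0.18, 0.983, 0.029, 0.005]
ft_force: [0.5, 0.5, -1.0]
grip_width: 0.087
grip_force: 0.0
2.8667 [ 1.07969667  0.89488322  0.21799153  0.00806533  1.97031335 -0.1249147 ] [0.31416739 0.82750433 0.41593178] [[-0.935  0.354  0.021]
 [ 0.355  0.933  0.055]
 [-0.     0.059 -0.998]]
```

```bash
cat > s.py <<'E'
from h import *
o=robot.get_obs();m=R.from_quat(o['tool_rot']).as_matrix();p=o['position']
print('t%.2f'%o['time'],'q',o['q'].round(3),'r',np.hypot(p[0],p[1]).round(3),'tilt',np.arccos(-m[2,2]).round(3),'\n',m.round(3))
E
python3 -m handwheel '[[0,0,-1,0],[0,0,-1,0],[0,0,-1,0],[0,0,-1,0],[0,0,-1,0],[0,0,-1,0]]' 100;python3 s.py
```

```text
time: 3.37
position: [0.2804, 0.7391, 0.5774]
tool_rot: [0.18, 0.983, 0.042, 0.008]
ft_force: [0.2, 0.8, 0.9]
grip_width: 0.0873
grip_force: 0.0
t3.37 q [ 1.063  0.697  0.218  0.014  2.143 -0.137] r 0.791 tilt 0.085 
 [[-0.935  0.354  0.031]
 [ 0.355  0.932  0.079]
 [-0.     0.085 -0.996]]
```

```bash
python3 -m handwheel '[[0,1,0,0],[0,1,0,0],[0,1,0,0],[0,1,0,0],[0,1,0,0],[0,1,0,0]]' 100;python3 s.py
```

```text
time: 3.87
position: [0.3029, 0.7975, 0.499]
tool_rot: [0.18, 0.982, 0.053, 0.01]
ft_force: [-0.6, -0.8, -0.4]
grip_width: 0.0869
grip_force: 0.0
t3.87 q [ 1.072  0.797  0.218  0.017  2.02  -0.128] r 0.853 tilt 0.108 
 [[-0.935  0.353  0.038]
 [ 0.355  0.929  0.101]
 [ 0.     0.108 -0.994]]
```

```bash
cat > loc.py <<'E'
from h import *
for n in("top","scene"):
    c=vision.camera(n); f=c["frame"]
    hsv=cv2.cvtColor(f,cv2.COLOR_RGB2HSV)
    roi=np.zeros(f.shape[:2],bool)
    if n=="top": roi[190:300,375:465]=1
    else: roi[270:375,315:415]=1
    blue=((hsv[...,0]>100)&(hsv[...,0]<125)&(hsv[...,1]>120)&roi)
    org=((hsv[...,0]<22)&(hsv[...,1]>200)&(hsv[...,2]>120)&roi)
    blk=((hsv[...,2]<75)&roi)
    nb,lab,st,_=cv2.connectedComponentsWithStats(blk.astype(np.uint8)); blk=lab==1+np.argmax(st[1:,4])
    for nm,m,z in(("rim",blue|org,.036),("orange",org,.003),("bar",blk,.104)):
        P=np.array([pix2z(c,p,z)[:2] for p in np.argwhere(m)])
        r=cv2.minAreaRect((P*1000).astype(np.float32)); print(n,nm,m.sum(),np.round(r[0]),np.round(r[1]),round(r[2],1),'box',cv2.boxPoints(r).round().tolist())
    for l in("tote_grip",):
        for d in vision.outline_of(n,l)[:1]:
            P=np.array([pix2z(c,p,.104)[:2] for p in np.argwhere(d['mask'])]); r=cv2.minAreaRect((P*1000).astype(np.float32)); print('net',d['conf'],r)
E
python3 loc.py
```

```text
top rim 3591 [560.  75.] [126. 164.] 76.3 box [[465.0, 34.0], [625.0, -5.0], [655.0, 117.0], [495.0, 156.0]]
top orange 524 [500.  51.] [55. 45.] 75.5 box [[471.0, 30.0], [515.0, 19.0], [529.0, 72.0], [485.0, 84.0]]
top bar 443 [557.  75.] [121.  20.] 76.7 box [[534.0, 19.0], [553.0, 14.0], [581.0, 132.0], [562.0, 137.0]]
scene rim 2989 [561.  67.] [136. 165.] 76.2 box [[464.0, 21.0], [625.0, -18.0], [657.0, 114.0], [497.0, 153.0]]
scene orange 48 [508.  62.] [22. 35.] 76.7 box [[489.0, 56.0], [523.0, 48.0], [528.0, 69.0], [494.0, 77.0]]
scene bar 433 [555.  75.] [122.  32.] 76.0 box [[525.0, 19.0], [555.0, 12.0], [585.0, 130.0], [554.0, 138.0]]
net 0.58 ((537.4713134765625, 54.06507110595703), (176.48898315429688, 157.3796844482422), 75.74433898925781)
```

```bash
cat > go.py <<'E'
import sys
from h import *
o=robot.get_obs();m=R.from_quat(o['tool_rot']).as_matrix();t=np.array([float(v) for v in sys.argv[1:4]])
s=m.T@(t-o['position'])/.3
az=np.degrees(np.arctan2(m[1,1],m[0,1]))
print('pos',o['position'].round(4),'shift',s.round(4),'y-az',az.round(1),'turn',((az-float(sys.argv[4])+180)%360-180)/360 if len(sys.argv)>4 else '', 'tilt',m[:2,2].round(3),'w',o['grip_width'],'t',o['time'])
E
python3 go.py 0.558 0.075 0.2 -13.6
```

```text
pos [0.3024 0.7965 0.5023] shift [-1.6501 -2.0452  0.7868] y-az 69.2 turn 0.23003966597520767 tilt [0.039 0.103] w 0.0869952230439862 t 4.0667
```

```bash
python3 -m handwheel '[[-0.8,-1,0.35,0.23],[-0.8,-1,0.35,0.23],[-0.8,-1,0.35,0.23],[-0.8,-1,0.35,0.23],[-0.8,-1,0.35,0.23],[-0.8,-1,0.35,0.23],[-0.8,-1,0.35,0.23],[-0.8,-1,0.35,0.23],[-0.8,-1,0.35,0.23],[-0.8,-1,0.35,0.23],[-0.8,-1,0.35,0.23],[-0.8,-1,0.35,0.23],[-0.8,-1,0.35,0.23]]' 100; python3 go.py 0.558 0.075 0.2 -13.6
```

```text
time: 5.15
position: [0.4258, 0.4426, 0.3673]
tool_rot: [0.785, 0.616, 0.049, -0.028]
ft_force: [0.3, 0.7, -0.1]
grip_width: 0.0872
grip_force: 0.0
pos [0.4258 0.4426 0.3673] shift [-1.1419  0.7113  0.4433] y-az -13.8 turn -0.000582696032474909 tilt [0.042 0.106] w 0.08717991941723195 t 5.15
```

```bash
python3 -m handwheel '[[-1,0.71,0.3,0],[-1,0.71,0.3,0],[-1,0.71,0.3,0],[-1,0.71,0.3,0],[-1,0.71,0.3,0],[-1,0.71,0.3,0],[-1,0.71,0.3,0],[-1,0.71,0.3,0],[-1,0.71,0.3,0],[-1,0.71,0.3,0],[-1,0.71,0.3,0]]' 100; python3 go.py 0.558 0.075 0.2 -13.6; python3 - <<'E'
from h import *
o=robot.get_obs();c=snap("wrist","w1.png");print(c["hand_eye"].round(3).tolist(),c["K"].round(1).tolist())
# predicted handle ends in wrist image
T=np.eye(4);T[:3,:3]=R.from_quat(o['tool_rot']).as_matrix();T[:3,3]=o['position'];W=np.linalg.inv(T@c["hand_eye"])
for s in(-62,0,62):
    a=np.radians(-13.6);p=np.array([.558-np.sin(a)*s/1e3,.075+np.cos(a)*s/1e3,.108,1]);q=(W@p)[:3];u=c["K"]@q/q[2];print(s,u[:2].round())
E
```

```text
time: 6.07
position: [0.5671, 0.1103, 0.2459]
tool_rot: [0.785, 0.617, 0.048, -0.028]
ft_force: [-0.1, 0.1, 0.6]
grip_width: 0.0867
grip_force: 0.0
pos [0.5671 0.1103 0.2459] shift [-0.1375 -0.0039  0.1387] y-az -13.7 turn -0.00035428764390456677 tilt [0.041 0.103] w 0.0866933824660783 t 6.0667
[[-0.001, -0.952, -0.306, 0.086], [1.0, -0.0, -0.001, 0.0], [0.001, -0.306, 0.952, -0.154], [0.0, 0.0, 0.0, 1.0]] [[427.1, 0.0, 313.4], [0.0, 427.1, 238.8], [0.0, 0.0, 1.0]]
-62 [310. 373.]
0 [310. 296.]
62 [310. 213.]
```

View pics/w1.png

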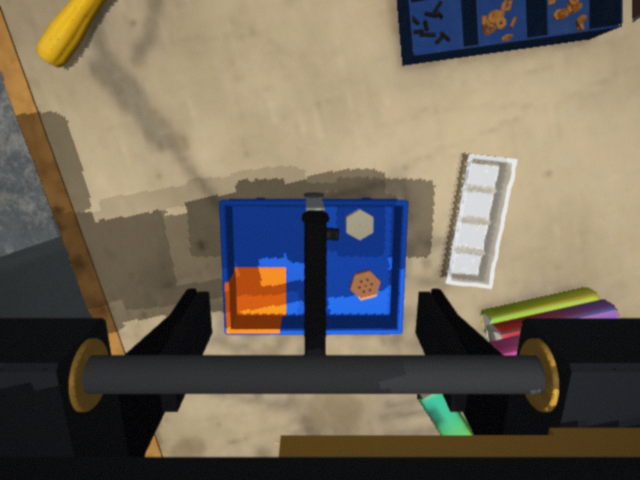

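```bash
python3 go.py 0.5605 0.0755 0.088 -13.6
```

```text
pos [0.5664 0.112  0.2464] shift [-0.1804  0.0017  0.5112] y-az -13.6 turn -0.00010324755086743822 tilt [0.041 0.104] w 0.08716695063729975 t 6.1167
```

```bash
python3 -m handwheel '[[-0.18,0.004,0.12,0],[-0.18,0.004,0.25,0],[-0.18,0.004,0.36,0],[-0.18,0.004,0.45,0],[-0.18,0.004,0.49,0],[-0.18,0.004,0.511,0],[-0.18,0.004,0.511,0],[-0.18,0.004,0.511,0]]' 100; python3 go.py 0.5605 0.0755 0.088 -13.6; python3 -m handwheel '[[0,0,0,0],[0,0,0,0],[0,0,0,0],[0,0,0,0],[0,0,0,0],[0,0,0,0],[0,0,0,0],[0,0,0,0],[0,0,0,0]]' 0 45;  python3 go.py 0.5605 0.0755 0.088 -13.6
```

```text
time: 6.78
position: [0.5611, 0.077, 0.0887]
tool_rot: [0.784, 0.619, 0.048, -0.028]
ft_force: [0.0, 0.0, -0.5]
grip_width: 0.0867
grip_force: 0.0
pos [0.5611 0.077  0.0887] shift [-0.0056 -0.001   0.0018] y-az -13.5 turn 0.000310904780758392 tilt [0.042 0.104] w 0.08674070653289884 t 6.7833
time: 7.53
position: [0.5602, 0.0757, 0.0874]
tool_rot: [0.785, 0.617, 0.047, -0.029]
ft_force: [-0.5, -1.1, -0.8]
grip_width: 0.0351
grip_force: 0.0
pos [0.5602 0.0757 0.0874] shift [-0.0003  0.0012 -0.0021] y-az -13.6 turn -0.00010877889315107975 tilt [0.039 0.104] w 0.03506903056031528 t 7.5333
```

Still closing; wait more, then lift gently.

```bash
python3 -m handwheel '[[0,0,0,0],[0,0,0,0],[0,0,0,0],[0,0,0,0],[0,0,0,0],[0,0,0,0]]' 0 45;  python3 -m handwheel '[[0,0,-0.02,0],[0,0,-0.06,0],[0,0,-0.12,0],[0,0,-0.2,0],[0,0,-0.28,0],[0,0,-0.36,0],[0,0,-0.42,0],[0,0,-0.46,0],[0,0,-0.46,0]]'; python3 go.py 0.4 0.4 0.35; python3 - <<'E'
from h import *
a=snap("scene","s1.png")["frame"];
E
```

```text
time: 8.03
position: [0.5606, 0.0757, 0.0874]
tool_rot: [0.785, 0.617, 0.048, -0.028]
ft_force: [0.7, -1.7, -0.3]
grip_width: 0.0155
grip_force: 45.0
time: 8.78
position: [0.5555, 0.0612, 0.2272]
tool_rot: [0.784, 0.618, 0.049, -0.027]
ft_force: [1.1, 0.1, -3.0]
grip_width: 0.0153
grip_force: 45.0
pos [0.5555 0.0612 0.2272] shift [ 1.0159 -0.7623 -0.3132] y-az -13.6 turn  tilt [0.043 0.103] w 0.015328534656636575 t 8.7833
```

View pics/s1.png

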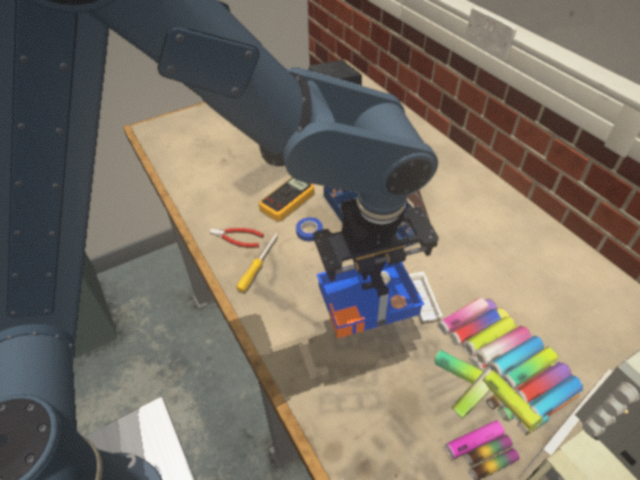

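```bash
python3 go.py 0.45 0.54 0.45; python3 - <<'E'
from h import *
c=vision.camera("scene")
for p in((110,175),(85,300),(290,635),(150,430)): print(p,pix2z(c,p,0).round(2))
E
```

```text
pos [0.5547 0.0614 0.2256] shift [ 1.5426 -0.7035 -0.5931] y-az -13.6 turn  tilt [0.041 0.103] w 0.015259592725245104 t 8.8333
(110, 175) [0.51 1.1  0.  ]
(85, 300) [0.94 1.02 0.  ]
(290, 635) [ 1.15 -0.15 -0.  ]
(150, 430) [1.09 0.49 0.  ]
```

```bash
python3 -m handwheel '[[0,0,-0.02,0],[0.02,-0.01,-0.06,0],[0.05,-0.02,-0.11,-0.002],[0.1,-0.05,-0.17,-0.005],[0.16,-0.08,-0.23,-0.01],[0.23,-0.11,-0.28,-0.015],[0.31,-0.15,-0.33,-0.02],[0.4,-0.19,-0.38,-0.025],[0.49,-0.23,-0.42,-0.03],[0.58,-0.27,-0.46,-0.035],[0.67,-0.31,-0.5,-0.04],[0.76,-0.35,-0.53,-0.045],[0.84,-0.39,-0.55,-0.05],[0.9,-0.42,-0.56,-0.05],[0.95,-0.44,-0.56,-0.05],[0.98,-0.45,-0.56,-0.05],[1,-0.45,-0.56,-0.05]]'; python3 go.py 0.45 0.54 0.45 0
```

```text
time: 10.3
position: [0.4857, 0.3668, 0.4212]
tool_rot: [0.678, 0.733, 0.05, -0.022]
ft_force: [0.1, -0.5, -3.0]
grip_width: 0.0155
grip_force: 45.0
pos [0.4857 0.3668 0.4212] shift [ 0.5918 -0.0702 -0.0405] y-az 4.4 turn 0.01216641623813067 tilt [0.036 0.102] w 0.01545565375313136 t 10.3
```

```bash
python3 -m handwheel '[[0.03,0,0,0],[0.08,0.01,-0.02,0],[0.14,0.04,-0.05,0],[0.21,0.08,-0.08,0],[0.28,0.13,-0.11,0],[0.35,0.18,-0.14,0],[0.42,0.23,-0.17,0],[0.48,0.27,-0.19,0],[0.53,0.31,-0.2,0],[0.56,0.34,-0.2,0],[0.58,0.36,-0.2,0],[0.6,0.38,-0.2,0]]'; python3 s.py;  python3 go.py 0.5 0.6 0.5 0
python3 -m handwheel '[[0.1,0.1,-0.1,0],[0.2,0.2,-0.2,0],[0.3,0.3,-0.3,0],[0.4,0.4,-0.4,0],[0.5,0.5,-0.5,0],[0.6,0.6,-0.6,0],[0.7,0.7,-0.7,0],[0.8,0.8,-0.8,0]]'; python3 s.py
```

```text
time: 11.3
position: [0.585, 0.5465, 0.5037]
tool_rot: [0.679, 0.732, 0.05, -0.021]
ft_force: [1.5, 0.5, -2.6]
grip_width: 0.0158
grip_force: 45.0
t11.30 q [0.588 0.66  0.478 0.068 1.915 0.538] r 0.801 tilt 0.108 
 [[-0.077  0.996  0.037]
 [ 0.992  0.073  0.102]
 [ 0.099  0.045 -0.994]]
pos [0.585  0.5465 0.5037] shift [ 0.1975 -0.2699  0.0199] y-az 4.2 turn 0.011683740065478787 tilt [0.037 0.102] w 0.01578164761477511 t 11.3
time: 11.97
position: [0.592, 0.574, 0.5519]
tool_rot: [0.678, 0.732, 0.067, -0.02]
ft_force: [0.8, 0.8, -3.5]
grip_width: 0.0154
grip_force: 45.0
t11.97 q [0.61  0.732 0.219 0.076 2.067 0.575] r 0.825 tilt 0.139 
 [[-0.08   0.995  0.061]
 [ 0.99   0.072  0.125]
 [ 0.12   0.071 -0.99 ]]
```

```bash
python3 -m handwheel '[[1,1,-0.4,0],[1,1,-0.4,0],[1,1,-0.4,0],[1,1,-0.4,0]]'; python3 s.py
python3 -m handwheel '[[1,1,-1,0],[1,1,-1,0]]'; python3 s.py;python3 -m handwheel '[[1,1,-1,0],[1,1,-1,0]]'; python3 s.py
```

```text
time: 12.3
position: [0.6013, 0.5993, 0.5296]
tool_rot: [0.677, 0.731, 0.08, -0.02]
ft_force: [-0.1, -0.4, -3.7]
grip_width: 0.0154
grip_force: 45.0
t12.30 q [0.628 0.761 0.22  0.077 2.01  0.59 ] r 0.849 tilt 0.165 
 [[-0.081  0.994  0.079]
 [ 0.987  0.069  0.144]
 [ 0.137  0.09  -0.986]]
time: 12.47
position: [0.5985, 0.6013, 0.5445]
tool_rot: [0.677, 0.73, 0.095, -0.02]
ft_force: [-0.2, -1.4, -3.1]
grip_width: 0.0156
grip_force: 45.0
t12.47 q [0.63  0.744 0.22  0.082 1.997 0.596] r 0.848 tilt 0.194 
 [[-0.083  0.992  0.099]
 [ 0.984  0.066  0.165]
 [ 0.157  0.112 -0.981]]
time: 12.63
position: [0.5944, 0.6018, 0.5647]
tool_rot: [0.676, 0.728, 0.112, -0.019]
ft_force: [-0.3, -0.2, -2.4]
grip_width: 0.0156
grip_force: 45.0
t12.63 q [0.632 0.722 0.218 0.086 1.986 0.601] r 0.846 tilt 0.228 
 [[-0.086  0.989  0.124]
 [ 0.98   0.061  0.189]
 [ 0.179  0.138 -0.974]]
```

```bash
python3 -m handwheel '[[1,1,-0.7,0.02],[1,1,-0.7,0.02]]' >/dev/null; python3 -m handwheel '[[1,1,-0.7,0.01],[1,1,-0.7,0.01]]' >/dev/null;python3 -m handwheel '[[1,0.8,-0.7,0],[1,0.8,-0.7,0]]'>/dev/null; python3 -m handwheel '[[1,0.8,-0.7,0],[1,0.8,-0.7,0]]'; python3 s.py; python3 - <<'E'
from h import *
snap("top","t2.png")
E
```

```text
time: 13.3
position: [0.6054, 0.6055, 0.6051]
tool_rot: [0.736, 0.655, 0.169, -0.033]
ft_force: [-0.1, -0.6, -2.7]
grip_width: 0.0156
grip_force: 45.0
t13.30 q [0.62  0.682 0.218 0.108 1.909 0.788] r 0.856 tilt 0.346 
 [[ 0.085  0.975  0.205]
 [ 0.953 -0.139  0.271]
 [ 0.292  0.172 -0.941]]
```

View pics/t2.png

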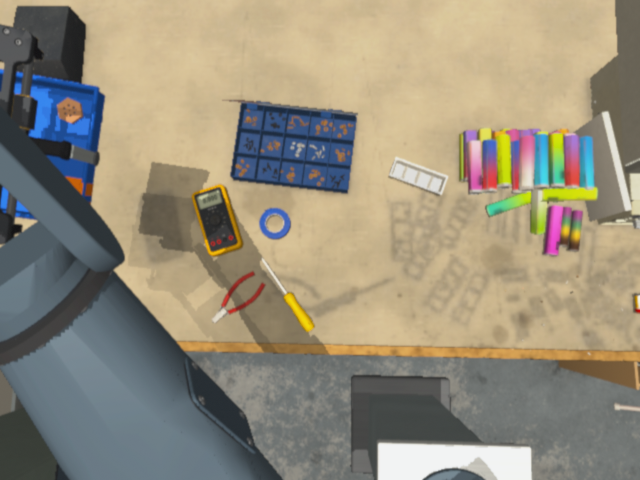

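```bash
for i in 1; do python3 -m handwheel '[[0.9,1,-0.6,0],[0.9,1,-0.6,0]]'>/dev/null; python3 -m handwheel '[[0.9,1,-0.6,0],[0.9,1,-0.6,0]]'>/dev/null; python3 -m handwheel '[[0.9,1,-0.6,0],[0.9,1,-0.6,0]]'>/dev/null; python3 -m handwheel '[[0.9,1,-0.6,0],[0.9,1,-0.6,0]]'; done; python3 s.py
```

```text
time: 14.02
position: [0.6422, 0.5757, 0.6503]
tool_rot: [0.728, 0.645, 0.229, -0.036]
ft_force: [0.1, -0.4, -3.6]
grip_width: 0.0155
grip_force: 45.0
t14.02 q [0.551 0.639 0.218 0.151 1.835 0.745] r 0.863 tilt 0.467 
 [[ 0.063  0.956  0.287]
 [ 0.923 -0.165  0.347]
 [ 0.379  0.243 -0.893]]
```

```bash
python3 -m handwheel '[[1,1,-0.6,0],[1,1,-0.6,0]]'>/dev/null; python3 -m handwheel '[[1,1,-0.6,0],[1,1,-0.6,0]]'>/dev/null; python3 -m handwheel '[[1,1,-0.6,0],[1,1,-0.6,0]]'>/dev/null; python3 -m handwheel '[[1,1,-0.6,0],[1,1,-0.6,0]]'>/dev/null;  python3 -m handwheel '[[1,1,-0.6,0],[1,1,-0.6,0]]';  python3 s.py; python3 - <<'E'
from h import *
c=snap("wrist","w3.png"); snap("scene","s3.png")
E
```

```text
time: 14.85
position: [0.6529, 0.547, 0.7264]
tool_rot: [0.714, 0.63, 0.304, -0.036]
ft_force: [-0.4, -0.1, -2.9]
grip_width: 0.0154
grip_force: 45.0
t14.85 q [0.497 0.564 0.218 0.2   1.762 0.722] r 0.852 tilt 0.621 
 [[ 0.023  0.921  0.389]
 [ 0.878 -0.205  0.433]
 [ 0.479  0.331 -0.813]]
```

View pics/w3.png

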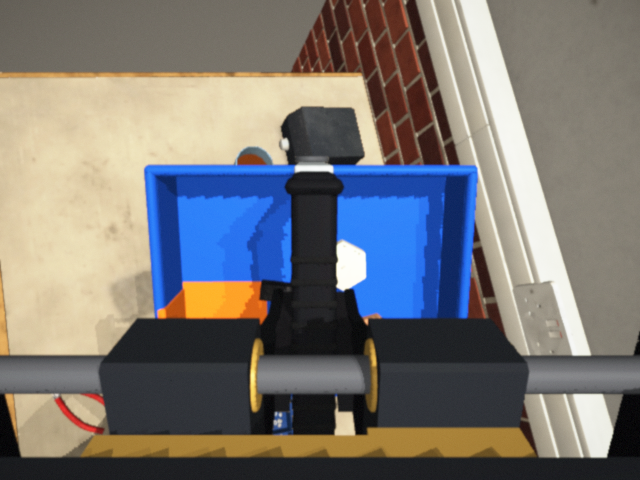

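```bash
python3 -m handwheel '[[1,1,-0.6,0],[1,1,-0.6,0]]'>/dev/null; python3 -m handwheel '[[0.8,1,-0.6,0],[0.8,1,-0.6,0]]'>/dev/null; python3 -m handwheel '[[0.8,1,-0.6,0],[0.8,1,-0.6,0]]'>/dev/null; python3 -m handwheel '[[0,0,0,0],[0,0,0,0],[0,0,0,0],[0,0,0,0],[0,0,0,0],[0,0,0,0]]';  python3 s.py; python3 - <<'E'
from h import *
a=snap("wrist","w4.png")["frame"]; b=snap("scene","s4.png")["frame"]
cv2.imwrite('pics/m4.png',np.hstack([cv2.resize(x,(400,300)) for x in(a,b)])[...,::-1])
E
```

```text
time: 15.95
position: [0.6551, 0.5102, 0.7802]
tool_rot: [0.705, 0.619, 0.345, -0.035]
ft_force: [-0.6, 0.5, -3.6]
grip_width: 0.0153
grip_force: 45.0
t15.95 q [0.439 0.506 0.219 0.249 1.739 0.698] r 0.83 tilt 0.709 
 [[-0.004  0.896  0.443]
 [ 0.848 -0.232  0.477]
 [ 0.53   0.378 -0.759]]
```

View pics/m4.png

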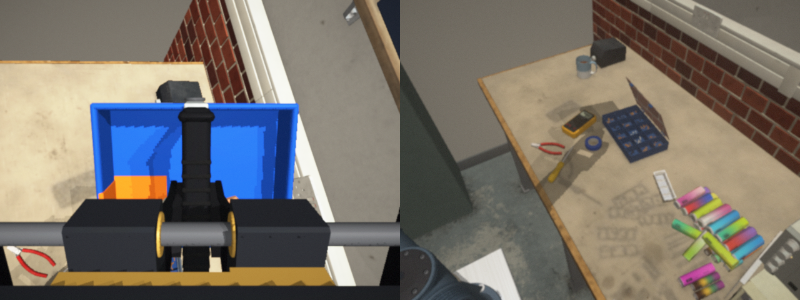

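```bash
python3 go.py 0.55 0.15 0.42
```

```text
pos [0.655  0.51   0.7806] shift [-1.6534 -0.4898  0.1843] y-az -14.5 turn  tilt [0.444 0.477] w 0.015195467028936045 t 16.05
```

```bash
python3 -m handwheel '[[-0.02,-0.01,0,-0.002],[-0.06,-0.02,0.01,-0.005],[-0.12,-0.04,0.01,-0.01],[-0.19,-0.06,0.02,-0.015],[-0.27,-0.08,0.03,-0.02],[-0.35,-0.1,0.04,-0.025],[-0.43,-0.13,0.05,-0.025],[-0.51,-0.15,0.06,-0.025],[-0.59,-0.17,0.07,-0.025],[-0.66,-0.2,0.07,-0.025],[-0.72,-0.21,0.08,-0.025],[-0.77,-0.23,0.09,-0.025],[-0.81,-0.24,0.09,-0.025],[-0.84,-0.25,0.1,-0.025],[-0.85,-0.25,0.1,-0.025]]'; python3 s.py; python3 go.py 0.55 0.15 0.42;python3 - <<'E'
from h import *
a=snap("wrist","w5.png")["frame"]; b=snap("scene","s5.png")["frame"]
cv2.imwrite('pics/m5.png',np.hstack([cv2.resize(x,(400,300)) for x in(a,b)])[...,::-1])
E
```

```text
time: 17.3
position: [0.6014, 0.324, 0.5927]
tool_rot: [0.655, 0.672, 0.346, -0.008]
ft_force: [0.1, -1.4, -3.9]
grip_width: 0.0157
grip_force: 45.0
t17.30 q [0.149 0.146 1.233 0.447 1.209 0.084] r 0.683 tilt 0.707 
 [[-0.142  0.885  0.443]
 [ 0.875 -0.097  0.475]
 [ 0.463  0.455 -0.761]]
pos [0.6014 0.324  0.5927] shift [-0.7498 -0.3572  0.0863] y-az -6.3 turn  tilt [0.443 0.475] w 0.015668585708678948 t 17.3
```

View pics/m5.png

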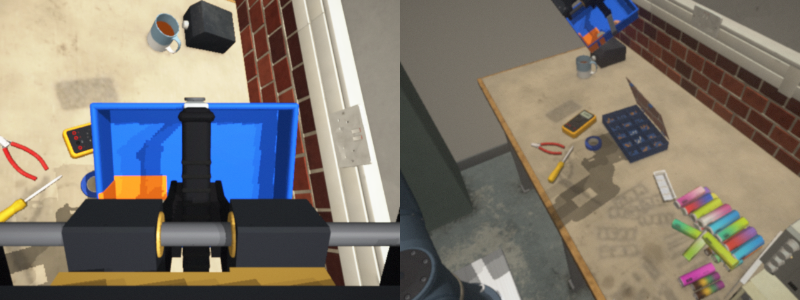

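```bash
python3 -m handwheel '[[-0.02,-0.01,0,0],[-0.06,-0.03,0.01,0],[-0.12,-0.06,0.01,0],[-0.19,-0.09,0.02,0],[-0.27,-0.13,0.03,0],[-0.35,-0.17,0.04,0],[-0.43,-0.21,0.05,0],[-0.51,-0.25,0.06,0],[-0.58,-0.28,0.07,0],[-0.64,-0.31,0.08,0],[-0.69,-0.33,0.08,0],[-0.73,-0.35,0.09,0],[-0.75,-0.36,0.09,0],[-0.75,-0.36,0.09,0],[-0.75,-0.36,0.09,0]]'; python3 - <<'E'
from h import *
b=snap("scene","s6.png")["frame"][60:360,160:560]
cv2.imwrite('pics/m6.png',cv2.resize(b,(800,600),interpolation=2)[...,::-1])
E
```

```text
time: 18.65
position: [0.5518, 0.1519, 0.4212]
tool_rot: [0.654, 0.672, 0.348, -0.007]
ft_force: [0.1, 0.9, -2.5]
grip_width: 0.0157
grip_force: 45.0
```

View pics/m6.png

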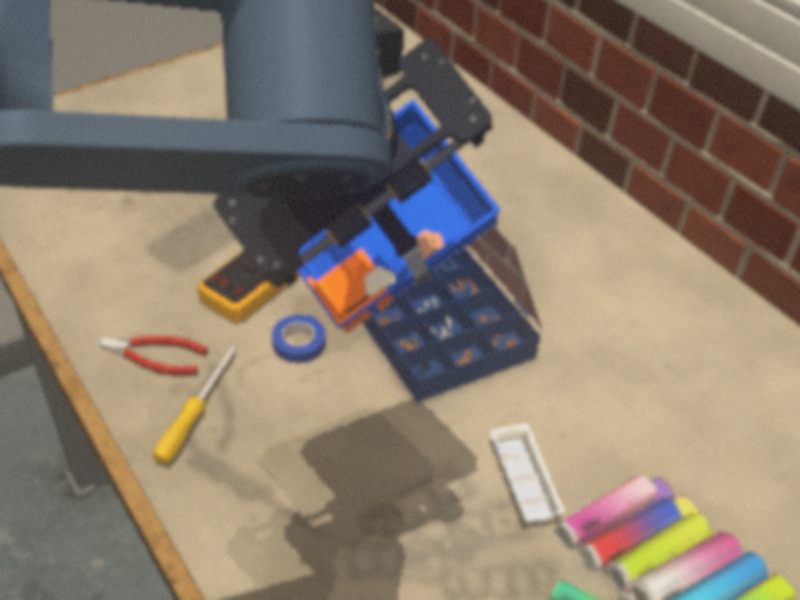

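```bash
python3 -m handwheel '[[0,0,0,-0.006],[0,0,0,-0.014],[0,0,0,-0.022],[0,0,0,-0.03],[0,0,0,-0.035],[0,0,0,-0.035],[0,0,0,-0.035],[0,0,0,-0.035],[0,0,0,-0.035],[0,0,0,-0.035],[0,0,0,-0.035],[0,0,0,-0.035]]'; python3 s.py; python3 - <<'E'
from h import *
b=snap("scene","s7.png")["frame"][110:260,280:430]
cv2.imwrite('pics/m7.png',cv2.resize(b,(600,600),interpolation=2)[...,::-1])
E
```

```text
time: 19.7
position: [0.5512, 0.152, 0.4203]
tool_rot: [0.576, 0.739, 0.346, 0.031]
ft_force: [0.0, 0.1, -3.2]
grip_width: 0.0155
grip_force: 45.1
t19.70 q [-0.244  0.096  1.742  0.722  1.041 -0.784] r 0.572 tilt 0.71 
 [[-0.334  0.831  0.445]
 [ 0.874  0.096  0.477]
 [ 0.354  0.547 -0.758]]
```

View pics/m7.png

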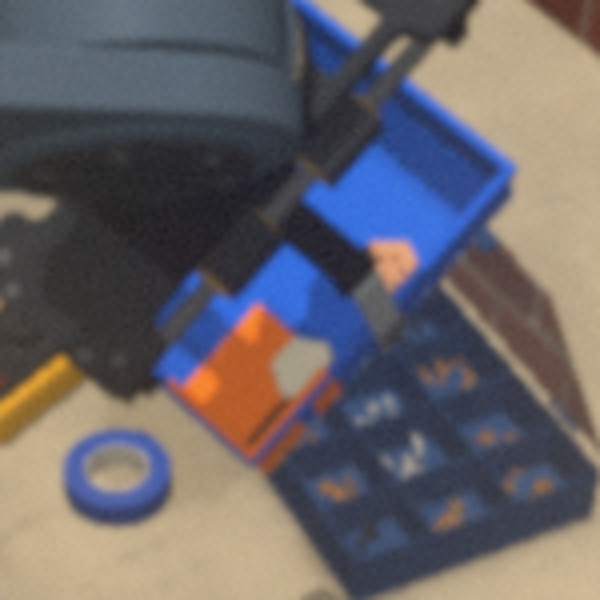

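```bash
python3 -m handwheel '[[0,0,0,-0.008],[0,0,0,-0.02],[0,0,0,-0.034],[0,0,0,-0.048],[0,0,0,-0.062],[0,0,0,-0.076],[0,0,0,-0.09],[0,0,0,-0.104],[0,0,0,-0.118],[0,0,0,-0.132],[0,0,0,-0.146],[0,0,0,-0.16],[0,0,0,-0.172],[0,0,0,-0.18],[0,0,0,-0.18],[0,0,0,-0.18],[0,0,0,-0.18],[0,0,0,-0.18],[0,0,0,-0.18]]'; python3 s.py; python3 - <<'E'
from h import *
b=snap("scene","s8.png")["frame"][90:290,260:460]
cv2.imwrite('pics/m8.png',cv2.resize(b,(600,600),interpolation=2)[...,::-1])
E
```

```text
time: 21.33
position: [0.5511, 0.152, 0.4203]
tool_rot: [0.091, 0.933, 0.276, 0.211]
ft_force: [0.3, 0.3, -3.4]
grip_width: 0.0153
grip_force: 45.0
t21.33 q [-0.244  0.096  1.742  0.722  1.041 -1.915] r 0.572 tilt 0.71 
 [[-0.894  0.053  0.445]
 [ 0.286  0.831  0.477]
 [-0.344  0.554 -0.758]]
```

View pics/m8.png

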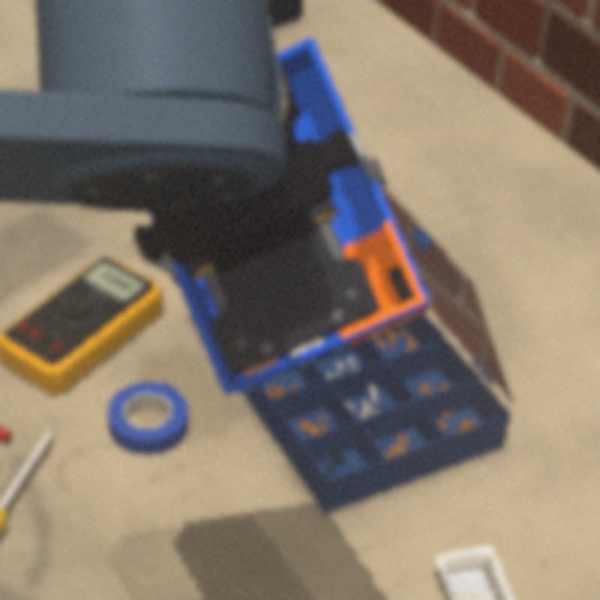

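```bash
python3 -m handwheel '[[0,0,0,0.008],[0,0,0,0.02],[0,0,0,0.035],[0,0,0,0.05],[0,0,0,0.066],[0,0,0,0.082],[0,0,0,0.098],[0,0,0,0.114],[0,0,0,0.13],[0,0,0,0.146],[0,0,0,0.162],[0,0,0,0.178],[0,0,0,0.194],[0,0,0,0.21],[0,0,0,0.224],[0,0,0,0.236],[0,0,0,0.245],[0,0,0,0.245],[0,0,0,0.245],[0,0,0,0.245]]' >/dev/null; python3 -m handwheel '[[0,0,0,0],[0,0,0,0],[0,0,0,0],[0,0,0,0],[0,0,0,0],[0,0,0,0]]'; python3 s.py; python3 - <<'E'
from h import *
b=snap("scene","s9.png")["frame"][100:250,270:420]
for l in("hexcap_mid","hexjig_mid","relay_mid","tote_corner"): print(l,[(np.round(d['point']),round(d['conf'],2)) for d in vision.look_for("scene",l)[:2]])
cv2.imwrite('pics/m9.png',cv2.resize(b,(600,600),interpolation=2)[...,::-1])
E
```

```text
time: 23.55
position: [0.5511, 0.152, 0.4203]
tool_rot: [0.714, 0.607, 0.345, -0.04]
ft_force: [-0.7, 0.1, -2.5]
grip_width: 0.0156
grip_force: 45.0
t23.55 q [-0.244  0.096  1.742  0.722  1.041 -0.376] r 0.572 tilt 0.71 
 [[ 0.024  0.895  0.445]
 [ 0.84  -0.259  0.477]
 [ 0.542  0.362 -0.758]]
hexcap_mid [(array([182., 318.]), 0.63)]
hexjig_mid []
relay_mid []
tote_corner [(array([183., 360.]), 0.77)]
```

View pics/m9.png

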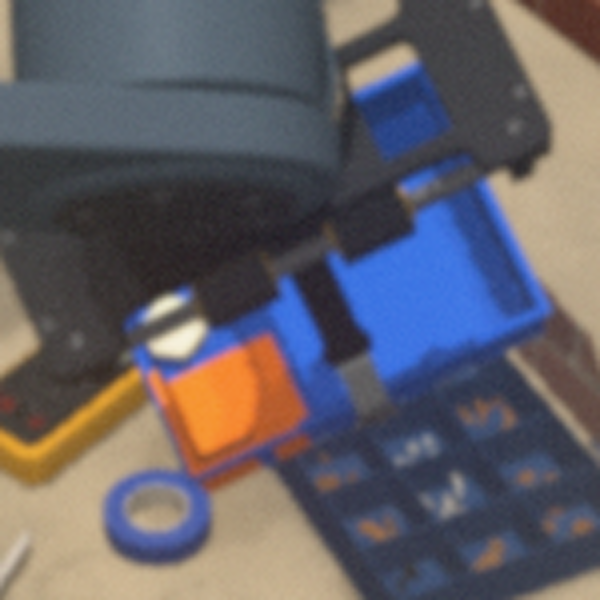

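```bash
cat > pred.py <<'E'
from h import *
# tote pose from the grasp: tool at grasp vs tote level, yaw -13.6
Rg=R.from_quat([.785,.617,.048,-.028]).as_matrix();pg=np.array([.5606,.0757,.0874])
Rt=R.from_euler('z',-13.6,degrees=True).as_matrix();pt=np.array([.560,.0745,0])
o=robot.get_obs();m=R.from_quat(o['tool_rot']).as_matrix()
Q=m@Rg.T@Rt;P=o['position']+m@Rg.T@(pt-pg)
def px(c,v):
    W=np.linalg.inv(c["cam_to_world"]);q=W[:3,:3]@(P+Q@np.array(v))+W[:3,3];return (c["K"]@q/q[2])[:2]
if __name__=="__main__":
    c=vision.camera("scene")
    print('tote z row (x,y,z up)',Q[2].round(3),'tilt',np.arccos(Q[2,2]).round(3),'foot',(P+Q@[-.08,-.06,0]).round(3))
    for v in((-.08,-.06,.036),(.08,-.06,.036),(-.08,.06,.036),(.08,.06,.036),(-.08,-.06,0)): print(v,px(c,v).round(),((px(c,v)-[270,100])*4).round())
E
python3 pred.py
```

```text
tote z row (x,y,z up) [0.35  0.455 0.819] tilt 0.612 foot [0.512 0.151 0.293]
(-0.08, -0.06, 0.036) [317. 219.] [189. 476.]
(0.08, -0.06, 0.036) [405. 177.] [540. 309.]
(-0.08, 0.06, 0.036) [290. 157.] [ 79. 230.]
(0.08, 0.06, 0.036) [374. 116.] [417.  64.]
(-0.08, -0.06, 0) [321. 223.] [205. 491.]
```

```bash
cat >> pred.py <<'E'
def totexy(c,u,z=.009):
    d=c["cam_to_world"][:3,:3]@np.linalg.inv(c["K"])@[u[0],u[1],1.];a=Q.T@(c["cam_to_world"][:3,3]-P);b=Q.T@d
    return (a+b*(z-a[2])/b[2]).round(4)
E
python3 - <<'E'
from pred import *
c=vision.camera("scene"); print(totexy(c,(270+175/4,100+328/4)))
E
python3 -m handwheel '[[0,0,0,0.004],[0,0,0,0.012],[0,0,0,0.022],[0,0,0,0.034],[0,0,0,0.046],[0,0,0,0.056],[0,0,0,0.062],[0,0,0,0.062],[0,0,0,0.062],[0,0,0,0.062],[0,0,0,0.062],[0,0,0,0.062],[0,0,0,0.062],[0,0,0,0.062],[0,0,0,0.062]]' >/dev/null; python3 pred.py;python3 - <<'E'
from pred import *
c=snap("scene","s10.png");b=c["frame"]
for l in("hexcap_mid","hexjig_mid","relay_mid"): print(l,[(np.round(d['point']),round(d['conf'],2),totexy(c,d['point'][::-1])) for d in vision.look_for("scene",l)[:2]])
cv2.imwrite('pics/m10.png',cv2.resize(b[100:250,270:420],(600,600),interpolation=2)[...,::-1])
E
```

```text
[-0.0617  0.0101  0.009 ]
tote z row (x,y,z up) [0.117 0.552 0.826] tilt 0.599 foot [0.494 0.187 0.305]
(-0.08, -0.06, 0.036) [298. 205.] [113. 419.]
(0.08, -0.06, 0.036) [394. 199.] [497. 397.]
(-0.08, 0.06, 0.036) [297. 137.] [108. 148.]
(0.08, 0.06, 0.036) [390. 130.] [481. 119.]
(-0.08, -0.06, 0) [302. 209.] [128. 437.]
hexcap_mid [(array([192., 313.]), 0.59, array([-0.0588, -0.0322,  0.009 ]))]
hexjig_mid [(array([180., 306.]), 0.72, array([-0.0701, -0.0098,  0.009 ]))]
relay_mid []
```

View pics/m10.png

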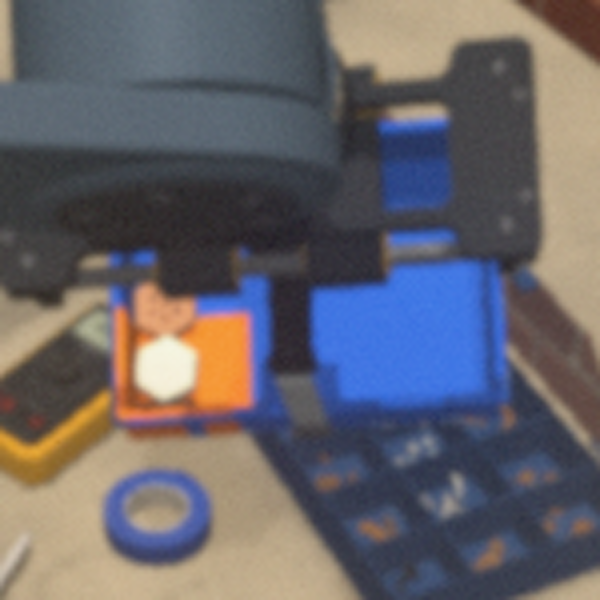

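```bash
python3 -m handwheel '[[0,0,0,-0.003],[0,0,0,-0.008],[0,0,0,-0.015],[0,0,0,-0.022],[0,0,0,-0.03],[0,0,0,-0.037],[0,0,0,-0.042],[0,0,0,-0.045],[0,0,0,-0.045],[0,0,0,-0.045],[0,0,0,-0.045],[0,0,0,-0.045],[0,0,0,-0.045],[0,0,0,-0.045],[0,0,0,-0.045]]'; python3 pred.py;python3 - <<'E'
from pred import *
c=snap("scene","s11.png");f=c["frame"]
for l in("hexcap_mid","hexjig_mid","relay_mid"): print(l,[(np.round(d['point']),round(d['conf'],2),totexy(c,d['point'][::-1])) for d in vision.look_for("scene",l)[:2]])
# darkness sample near relay's expected strip
v=f.max(2)
for x in range(-76,-20,6): print(x,[int(v[tuple(int(round(t)) for t in px(c,(x/1e3,y/1e3,.012))[::-1])]) for y in(-56,-53,-50,-47,-44)])
E
```

```text
time: 26.65
position: [0.5511, 0.152, 0.4203]
tool_rot: [0.746, 0.568, 0.343, -0.059]
ft_force: [-0.1, 0.1, -3.3]
grip_width: 0.0152
grip_force: 45.0
tote z row (x,y,z up) [0.291 0.49  0.822] tilt 0.606 foot [0.505 0.161 0.295]
(-0.08, -0.06, 0.036) [312. 216.] [166. 463.]
(0.08, -0.06, 0.036) [403. 184.] [532. 335.]
(-0.08, 0.06, 0.036) [291. 152.] [ 84. 206.]
(0.08, 0.06, 0.036) [379. 119.] [437.  76.]
(-0.08, -0.06, 0) [315. 220.] [182. 479.]
hexcap_mid [(array([200., 319.]), 0.66, array([-0.0619, -0.0319,  0.009 ]))]
hexjig_mid [(array([189., 312.]), 0.51, array([-0.0675, -0.008 ,  0.009 ]))]
relay_mid [(array([298., 424.]), 0.16, array([ 0.0499, -0.2458,  0.009 ]))]
-76 [107, 155, 155, 154, 153]
-70 [106, 149, 146, 150, 182]
-64 [107, 135, 139, 135, 230]
-58 [103, 127, 137, 141, 209]
-52 [116, 151, 157, 166, 186]
-46 [113, 168, 202, 242, 245]
-40 [101, 153, 180, 190, 225]
-34 [103, 138, 175, 179, 182]
-28 [129, 122, 151, 177, 175]
-22 [126, 136, 135, 138, 134]
```

```bash
python3 -c "
from rig import job
print(job.hand_in())"
```

```text
the job is handed in; nothing more can be done
None
```

I've handed the job in at about 27 s: the tote is held still in the air, tilted about 0.61 rad (35°) towards its orange corner, with its lowest point about 29 cm above the bench. The cap and the jig were seen in the corner. The relay was hidden behind the wall in the last picture, but the 12 mm gap between the cap and the wall fits it.

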